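# Set the bearing clearance of the bolt turntable

### The arm

A 7-joint arm with a two-finger parallel gripper is mounted at the origin on the work surface. World frame = base frame: x ahead of the robot, y to its left, z up, the work surface at z = 0. Lengths are in m, angles in rad, forces in N, time in s.
With the tool pointing down it reaches from about 0.4 to 0.85 m from the base axis. Payload 10.4 kg.
Tool frame: the origin (TCP) lies midway between the tips of the shut fingers; the grasp point (between the pads) lies 19 mm behind it; z points along the fingers, y is the line along which they close (so a half turn about z gives the same grasp; the last joint's range is limited). The gripper opens to 87 mm and grips with 3 to 60 N. Pads are 19 mm wide; open, the fingers measure 117 mm over their backs; the gripper's body (75 mm by 190 mm) begins 51 mm behind the grasp point.
Start: joints at [1.093, 0.332, -0.065, 1.46, 0.022, 1.35, -0.088], TCP at [0.275, -0.561, 0.223] pointing down, gripper open.
Joint ranges: [-2.6, 2.6], [-0.5, 2.12], [-1.47, 1.34], [0.16, 2.42], [-1.27, 4.41], [0.06, 2.06], [-2.6, 2.6]. Speed limits (rad/s): [2.22, 2.22, 2.79, 2.79, 3.14, 3.14, 3.14].

### API

Orientations are given as a unit quaternion [x, y, z, w].
In Python, from bench import r gives the robot as it stands.
- The arm moves only by the tool carry_out, never from a script. Its argument "steps" is a list that holds one entry, the list of rows, each a list of 6 numbers: the shift along the tool's x, y, z in cm, then the turn, a rotation vector about the tool's x, y, z in rad. In form: [[[dx, dy, dz, wx, wy, wz], ...]]. A call has 1 to 20 rows; each row is the pose to reach, as a shift and turn from the pose commanded when the call began, along the tool's axes at that moment; what a row does not reach only later rows make up. A row lasts 1/12 s, in which the tool goes at most 41.7 mm and 7.16 degrees, less where a joint would pass 70% of its speed; a pose out of reach is approached as far as the arm can. A call with a gripper value outside its range is refused whole. "hand" is the closure, from -1 (fully open) to 1 (shut), set as the call begins (left out, the last holds). The fingers move at their own pace and stop on an object; "squeeze" is the grip in N (left out, the last holds). Time passes only in rows, so rows that repeat a pose let the fingers close. It gives the time, the measured TCP pose, the force, the opening and the grip force at its end, in the units of the state.
- r.read_state(): the state, without advancing time (a new reading comes with each control period).
- r.camera(name): name is "scene" or "top"; returns the picture (480x640x3 uint8, red, green, blue); there is no depth.
- r.camera_params(name): a dict with "fx", "fy", "cx", "cy" (pixels), "view" (4x4, takes a point from world to camera coordinates). Camera axes: x right, y up, looking along -z (the intrinsics and any distortion apply to the point x, -y, -z); pixel columns grow to the right and rows downward; lengths in m; the calibration is good to about 2 mm. A picture is of the moment at which its call begins. camera_params takes no time and is no camera call.
- r.close_job(): hands the job in; it is judged then, once.
The state is a dict: "time": time; "joint_positions": joint angles; "joint_vel": joint speeds; "joint_torque": joint torques, N m; "ee_pos": TCP position; "eef_rot": TCP orientation; "ft_force": force on the tool from outside, world axes, zero at the start; "torque": the same for the moment, N m; "width": finger opening in m; "grip_force": force on a finger pad.
Only numpy, scipy, OpenCV 4.12 (cv2) and the standard library are available. Lean on these libraries where they do the work, as an engineer would, in place of code of your own. Each camera call takes 0.05 s, during which the arm holds its last target. There are 200 camera calls.

### The job

The bolt turntable's bearing has been reassembled and its clearance must be set: turn the black wing knob in its middle clockwise until it bottoms firmly on the thrust washer, finger-tight and never forced, then back it off a quarter turn and let go. Leave the platter with its bins where it stands and do not disturb the parts lying about.

Things in the scene. Friction and masses are not known exactly. Their poses are not given: they have to be found in the camera images.
- knob_grip (a point): Black wing knob on the upright spindle amid the turntable, the only thing to handle. Point on its axis, 8 mm below its top; z up, x along the wing. The wing is an upright flat-sided bar 50 mm long, 12 mm thick, 31 mm tall, a white dot on top of one end, on a round flange (35 mm across) whose top lies 22 mm below this point: keep fingertips above it. All else within 140 mm of the axis is lower.
- wing_knob: The same knob with its steel bush; origin on the axis at the underside of the black flange, 30 mm below knob_grip, x along the wing, z up. Clockwise from above tightens. It starts 0.9 to 3.1 rad short of bottoming; where it bottoms differs every time. Drag 0.06 N m; it stays where left. Bottomed, its torque climbs by 4 to 9 N m for each further rad. Finger-tight: 0.3 to 0.7 N m; above 0.9 N m it is forced.
- bush_face (a point): centre of the lower face of the steel bush (36 mm across) under the knob, the face that bottoms on the thrust washer; on the axis, z up; the thread feeds it straight down 2 mm for each turn of the knob (0.5 mm for a quarter turn). It is level with washer_top when the knob bottoms.
- washer_top (a point): centre of the upper face of the steel thrust washer (42 mm in diameter, 3 mm thick) on the hub under the knob, on its axis; z axis up. The bush face starts 0.3 to 1 mm above it.
- turntable: Fixed aluminium foot and spindle of the turntable, foot 190 mm in diameter; origin at the centre of its underside on the bench, on the knob's axis.
- platter_rim (a point): point on the upper face of the aluminium platter, 140 mm from the axis. The platter is 300 mm in diameter, its top is 48 mm above the bench; it turns stiffly and carries three bins of bolts, 36 mm tall, whose rims are 84 mm above the bench.
- copper_gasket: flat copper ring, 48 mm outside, 3 mm thick, lying on the platter; origin at the centre of its underside; leave alone
- wing_nut: brass wing nut, 35 mm across the wings, lying on the platter between bins; origin at the centre of its underside; leave alone
- centering_ring: silver ring with a black O-ring, 52 mm outside, 8 mm tall, lying on the platter; origin at the centre of its underside; leave alone
- half_nipple: grey steel half nipple, flange of 55 mm down, tube of 40 mm, 61 mm tall, on the bench; origin at the centre of its underside; leave alone
- blank_flange: round steel blank flange with six bolt holes, 70 mm across, 13 mm thick, on the bench; origin at the centre of its underside; leave alone
- wrench: steel wrench 160 mm long lying on the bench; origin at the middle of its underside; leave alone
- long_bolt: steel hex bolt standing on its head, 42 mm tall, on the bench; origin at the centre of its underside; leave alone

How it is judged:
On the way:
1. the knob is screwed down until its bush bottoms firmly on the thrust washer (0.2 N m of tightening torque beyond the drag: 18 N on stud_c0, the thread's end stop inside the bush, 11 mm off the axis) (contact force between stud_c0 and anything else above 18 N), for 0.15 s.
At the end, for the whole second after the job is handed in: The knob has been bottomed and now stands a quarter turn back from where its bush met the washer, within 25 degrees (bush 0.36 to 0.64 mm above the washer), at rest and released; the platter's rim and every loose part lie within 30 mm of where they were (z of bush_face in the frame of washer_top between 0.00036 and 0.00064 m and angular speed of wing_knob below 0.05 rad/s and distance of each of copper_gasket, wing_nut, centering_ring, half_nipple, blank_flange, wrench, long_bolt, platter_rim from where it was at the start of the episode below 0.03 m); the robot touches nothing.
It fails at once if the knob is forced: more than 1 N m of tightening torque beyond the drag (90 N on stud_c0, the thread's end stop) (contact force between stud_c0 and anything else above 90 N).
It fails at once if the platter is swung or a part lying about is shifted by more than 30 mm (not (distance of each of copper_gasket, wing_nut, centering_ring, half_nipple, blank_flange, wrench, long_bolt, platter_rim from where it was at the start of the episode below 0.03 m)).
It also fails if it takes over 72 s, if anything falls off the work surface, if the arm or the gripper's body presses on something with over 40 N, if the wrist force passes 120 N, or if a joint passes its speed limit or range.

## Working session

There is one attempt and no reset: what is moved stays moved. The work goes in short steps, Python scripts to look and compute and a tool call to move; the robot and the scene stay as the last step left them, time stands still between calls to the robot, and variables do not carry over. Pictures are saved under pics/ and viewed, at most 10 in all, crops included, and the job is handed in when it is done.

Besides the shell and the picture viewer there is one more tool, called after "Request:" by a JSON object that holds its "fn" and its "kwargs". carry_out: Moves the arm, as the interface text tells. Its arguments: {"type":"object","properties":{"steps":{"type":"array","items":{"type":"array","items":{"type":"array","items":{"type":"number"}}}},"hand":{"type":"number"},"squeeze":{"type":"number"}},"required":["steps"]}

```bash
ls; mkdir -p pics
python3 - <<'E'
from bench import r
import cv2
s=r.read_state(); print({k:s[k] for k in s})
for n in("scene","top"):
    cv2.imwrite(f"pics/{n}0.png",r.camera(n)[:,:,::-1]); print(n,r.camera_params(n))
E
```

```text
pics
{'time': 0.0, 'joint_positions': array([ 1.09339272,  0.33285998, -0.06469335,  1.4608854 ,  0.02162603,
        1.34990229, -0.08852214]), 'joint_vel': array([ 1.79114524e-03,  5.82252262e-04, -1.33355891e-03,  2.71536108e-05,
       -5.50650295e-04,  3.50355673e-04, -1.93234124e-04]), 'joint_torque': array([ 7.07975323e-04, -6.23256326e+01,  2.47169228e-02, -3.89891982e+01,
       -6.15332765e-02,  3.98683408e-02,  1.31466140e-04]), 'ee_pos': array([ 0.27437889, -0.56114933,  0.22178806]), 'eef_rot': array([ 9.74255541e-01,  2.25445513e-01, -1.96205231e-04, -6.50447348e-04]), 'ft_force': array([ 0.73245732, -0.53023674, -0.99705868]), 'torque': array([-0.01327799, -0.00558664,  0.02606374]), 'grip_force': 0.0, 'width': 0.08693991232828815}
scene {'fx': 562.2368077206696, 'fy': 562.2368077206696, 'cx': 318.02983335433095, 'cy': 238.30535730578455, 'view': array([[-0.80713499,  0.59020864,  0.01367009,  0.45299928],
       [-0.46376092, -0.64820092,  0.60395477,  0.21180141],
       [ 0.36532029,  0.48113338,  0.79690135, -1.50194255],
       [ 0.        ,  0.        ,  0.        ,  1.        ]])}
top {'fx': 519.1582116515362, 'fy': 519.1582116515362, 'cx': 322.83052969742783, 'cy': 238.0159411318959, 'view': array([[ 0.02525653, -0.99963565,  0.00952198, -0.03563126],
       [ 0.98310049,  0.0265641 ,  0.18112918, -0.5762587 ],
       [-0.18131613,  0.00478637,  0.98341322, -1.14622037],
       [ 0.        ,  0.        ,  0.        ,  1.        ]])}
```

View pics/top0.png

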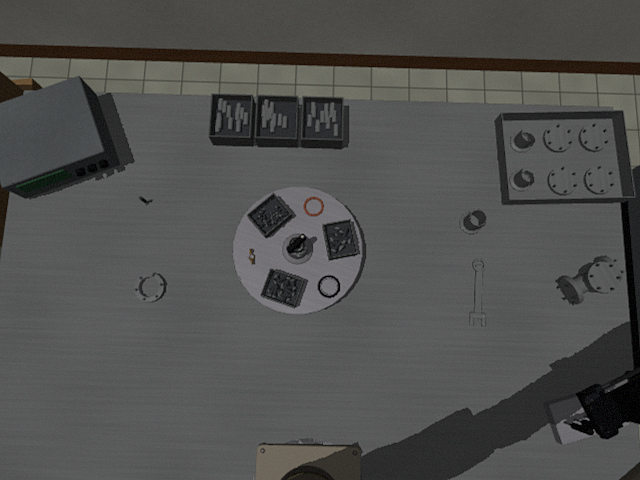

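View pics/scene0.png

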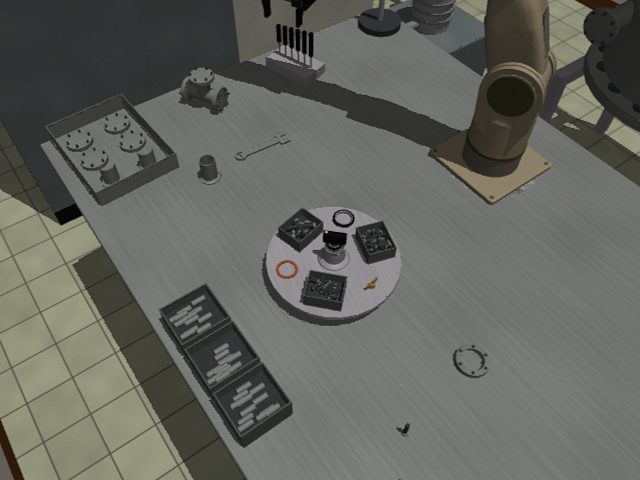

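The turntable is at about (298,250) in the top view and (333,262) in the scene view, with the black knob at (297,243) and (335,237). I'll enlarge both views around the knob.

```bash
cat > h.py <<'E'
from bench import r
import cv2, numpy as np
def ray(n,u,v):
    p=r.camera_params(n);V=p['view'];R=V[:3,:3]
    d=R.T@np.array([(u-p['cx'])/p['fx'],-(v-p['cy'])/p['fy'],-1.]);return -R.T@V[:3,3],d/np.linalg.norm(d)
def plane(n,u,v,z):
    o,d=ray(n,u,v);return o+d*(z-o[2])/d[2]
def cross(a,b):
    (o,d),(p,e)=ray("top",*a),ray("scene",*b)
    s,t=np.linalg.lstsq(np.c_[d,-e],p-o,rcond=None)[0];A,B=o+s*d,p+t*e
    return (A+B)/2,np.linalg.norm(A-B)
def proj(n,P):
    p=r.camera_params(n);c=p['view']@np.r_[P,1];return p['cx']-p['fx']*c[0]/c[2],p['cy']+p['fy']*c[1]/c[2]
E
python3 - <<'E'
from h import *
a=cv2.imread("pics/top0.png")[220:270,272:322];b=cv2.imread("pics/scene0.png")[220:270,310:360]
im=np.hstack([cv2.resize(x,(400,400),interpolation=cv2.INTER_NEAREST) for x in(a,b)])
cv2.imwrite("pics/crop0.png",np.clip(im.astype(float)*1.6,0,255).astype(np.uint8))
# platter by contour in top
g=cv2.imread("pics/top0.png");gr=cv2.cvtColor(g,cv2.COLOR_BGR2GRAY)
m=(gr>125).astype(np.uint8)*255;m=cv2.morphologyEx(m,cv2.MORPH_CLOSE,np.ones((5,5)))
c=max(cv2.findContours(m[170:330,220:380],0,1)[0],key=cv2.contourArea)+[220,170]
e=cv2.fitEllipse(cv2.convexHull(c));print(e,plane("top",*e[0],.048))
E
```

```text
((287.2327575683594, 308.0368957519531), (7.3203816413879395, 45.745365142822266), 99.52378845214844) [0.41475541 0.0558172  0.048     ]
```

View pics/crop0.png

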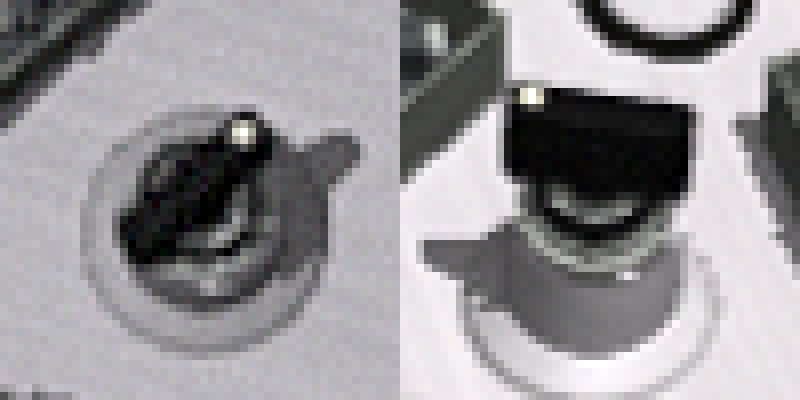

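The white dot is at top (301.9,236.0) and scene (325.9,231.5). The hub ring is centred at about (297,248.5) in the top view, and the bar runs from the dot toward the image's lower left.

Run:
```python
from h import *
print("campos",ray("top",0,0)[0],ray("scene",0,0)[0])
d,e=cross((301.9,236.0),(325.9,231.5));print("dot",d,e)
# platter edge ellipse
for n,box,t in(("top",(180,320,225,375),115),("scene",(195,330,255,410),150)):
    g=cv2.cvtColor(cv2.imread(f"pics/{n}0.png"),cv2.COLOR_BGR2GRAY)
    a,b,c0,c1=box;s=g[a:b,c0:c1];t,m=cv2.threshold(s,0,255,cv2.THRESH_OTSU)
    m=cv2.morphologyEx(m,cv2.MORPH_OPEN,np.ones((7,7)))
    c=max(cv2.findContours(m,0,1)[0],key=cv2.contourArea)
    e=cv2.fitEllipse(cv2.convexHull(c)); print(n,t,e)
    print("platter",plane(n,e[0][0]+c0,e[0][1]+a,.048))
z=d[2]
# dark mask centroid of bar
for n,(a,b,c0,c1) in(("top",(230,256,284,310)),("scene",(228,248,318,352))):
    g=cv2.imread(f"pics/{n}0.png").max(2)[a:b,c0:c1]
    m=(g<22).astype(np.uint8);print(n);print("\n".join("".join(".#"[v] for v in r_) for r_ in m))
    p=np.argwhere(m)[:,::-1].astype(np.float32);q=cv2.minAreaRect(p);print(q,p.mean(0)+[c0,a])
print("hub top",plane("top",296.9,248.2,.05))
```

```text
campos [ 0.35959189 -0.01482426  1.23192481] [1.01254688 0.59256047 1.06278903]
dot [0.5640329  0.02603867 0.13446415] 0.003085978334714888Traceback (most recent call last):
  File "<stdin>", line 10, in <module>
cv2.error: OpenCV(4.12.0) /io/opencv/modules/imgproc/src/shapedescr.cpp:361: error: (-201:Incorrect size of input array) There should be at least 5 points to fit the ellipse in function 'fitEllipseNoDirect'
```

Run:
```python
from h import *
for n,box in(("top",(180,320,225,375)),("scene",(195,330,255,410))):
    g=cv2.cvtColor(cv2.imread(f"pics/{n}0.png"),cv2.COLOR_BGR2GRAY)
    a,b,c0,c1=box;s=cv2.GaussianBlur(g[a:b,c0:c1],(5,5),0);t,m=cv2.threshold(s,0,255,cv2.THRESH_OTSU)
    cs=[c for c in cv2.findContours(m,0,1)[0]]
    c=max(cs,key=cv2.contourArea);e=cv2.fitEllipse(cv2.convexHull(c)); print(n,t,cv2.boundingRect(c),e)
    print("platter",plane(n,e[0][0]+c0,e[0][1]+a,.048))
for n,(a,b,c0,c1) in(("top",(230,256,284,310)),("scene",(228,248,318,352))):
    g=cv2.imread(f"pics/{n}0.png").max(2)[a:b,c0:c1]
    m=(g<25).astype(np.uint8);print("\n".join("".join(".#"[v] for v in r_) for r_ in m))
print("hub top",plane("top",296.9,248.2,.05))
```

```text
Traceback (most recent call last):
cv2.error: OpenCV(4.12.0) /io/opencv/modules/imgproc/src/shapedescr.cpp:361: error: (-201:Incorrect size of input array) There should be at least 5 points to fit the ellipse in function 'fitEllipseNoDirect'
```

Run:
```python
from h import *
for n,box,i,o in(("top",(180,320,225,375),(275,230),(210,250)),("scene",(195,330,255,410),(300,255),(240,260))):
    g=cv2.cvtColor(cv2.imread(f"pics/{n}0.png"),cv2.COLOR_BGR2GRAY)
    f=lambda p:np.median(g[p[1]-8:p[1]+8,p[0]-8:p[0]+8]);t=(f(i)+f(o))/2
    a,b,c0,c1=box;m=(cv2.GaussianBlur(g,(3,3),0)[a:b,c0:c1]>t).astype(np.uint8)
    c=max(cv2.findContours(m,0,1)[0],key=cv2.contourArea);e=cv2.fitEllipse(cv2.convexHull(c)); print(n,f(i),f(o),cv2.boundingRect(c),e)
    print("platter",plane(n,e[0][0]+c0,e[0][1]+a,.048))
for n,(a,b,c0,c1) in(("top",(230,256,284,310)),("scene",(228,248,318,352))):
    g=cv2.imread(f"pics/{n}0.png").max(2)[a:b,c0:c1]
    m=(g<25).astype(np.uint8);print("\n".join("".join(".#"[v] for v in r_) for r_ in m))
print("hub top",plane("top",296.9,248.2,.05))
```

```text
Traceback (most recent call last):
cv2.error: OpenCV(4.12.0) /io/opencv/modules/imgproc/src/shapedescr.cpp:361: error: (-201:Incorrect size of input array) There should be at least 5 points to fit the ellipse in function 'fitEllipseNoDirect'
```

Run:
```python
from h import *
for n,box,i,o in(("top",(180,320,225,375),(272,248),(210,250)),("scene",(195,330,255,410),(300,257),(240,260))):
    g=cv2.cvtColor(cv2.imread(f"pics/{n}0.png"),cv2.COLOR_BGR2GRAY)
    f=lambda p:np.median(g[p[1]-5:p[1]+5,p[0]-5:p[0]+5]);t=(f(i)+f(o))/2;print(n,f(i),f(o))
    a,b,c0,c1=box;m=(cv2.GaussianBlur(g,(3,3),0)[a:b,c0:c1]>t).astype(np.uint8)
    c=max(cv2.findContours(m,0,1)[0],key=cv2.contourArea);print(cv2.boundingRect(c));h=cv2.convexHull(c)
    if len(h)>5: e=cv2.fitEllipse(h); print(e,"platter",plane(n,e[0][0]+c0,e[0][1]+a,.048))
for n,(a,b,c0,c1) in(("top",(230,256,284,310)),("scene",(228,248,318,352))):
    g=cv2.imread(f"pics/{n}0.png").max(2)[a:b,c0:c1]
    m=(g<25).astype(np.uint8);print("\n".join("".join(".#"[v] for v in r_) for r_ in m))
print("hub top",plane("top",296.9,248.2,.05))
```

```text
top 116.0 90.0
(8, 7, 128, 127)
((71.7303466796875, 70.11520385742188), (126.61739349365234, 128.2716522216797), 67.95343780517578) platter [0.54786551 0.03891386 0.048     ]
scene 147.0 115.0
(12, 12, 135, 110)
((78.44268798828125, 66.30262756347656), (109.43281555175781, 134.47999572753906), 93.65983581542969) platter [0.55722174 0.05078265 0.048     ]
..........................
..........................
..........................
..........................
..................##......
..........................
.....................#....
..............##....##....
............#####...##....
............##########....
..........###########.....
..........##########......
.........###########......
........#####.####.#......
......###########..#......
......##.#######..........
.....###########...#......
...#############..........
...###########............
...########.......##......
....######.......#........
....#########..##.........
.....###..................
..........................
..........................
..........................
..................................
..................................
..................................
...........##.....................
...........#########..............
......##..#################.......
......######################......
......######################......
.....#######################......
.....#######################......
.....#######################......
.....#######################......
.....#######################......
......######################......
........####################......
.........#...##############.......
.........#....#####..######.......
.........#............##..........
.........###.........##...........
...........###......##............
hub top [0.55202614 0.03858584 0.05      ]
```

Run:
```python
from h import *
z=.1345
for n,pts in(("top",[(301.9,236),(304.8,235.5),(287.2,249)]),("scene",[(325.9,231.5),(322.6,230.6),(346.4,233.1)])):
    for p in pts: print(n,p,plane(n,*p,z)[:2])
for a in(-40,-50,-60):
    print(a,[np.round(proj(n,[.55+s*.025*np.cos(np.radians(a)),.039+s*.025*np.sin(np.radians(a)),z]),1) for n in("top","scene") for s in(1,-1)])
im=[]
for n,(x,y) in(("top",(297,243)),("scene",(335,238))):
    g=cv2.imread(f"pics/{n}0.png");c=cv2.getRectSubPix(g,(40,40),(x,y));im.append(np.clip(255*(c/255.)**.45,0,255).astype(np.uint8))
im=[cv2.resize(i,(400,400),interpolation=cv2.INTER_CUBIC) for i in im]
cv2.imwrite("pics/crop1.png",np.hstack(im))
```

```text
top (301.9, 236) [0.56511934 0.02493644]
top (304.8, 235.5) [0.56638165 0.01873944]
top (287.2, 249) [0.53597859 0.05544694]
scene (325.9, 231.5) [0.56306391 0.02726405]
scene (322.6, 230.6) [0.56726177 0.02132868]
scene (346.4, 233.1) [0.5307534  0.05556951]
-40 [array([302.9, 234.2]), array([287.3, 251.4]), array([322.3, 231.5]), array([346.2, 233. ])]
-50 [array([304.3, 235.6]), array([285.9, 249.9]), array([322.6, 229.9]), array([346. , 234.6])]
-60 [array([305.4, 237.3]), array([284.8, 248.2]), array([323.3, 228.3]), array([345.3, 236.2])]
```

View pics/crop1.png

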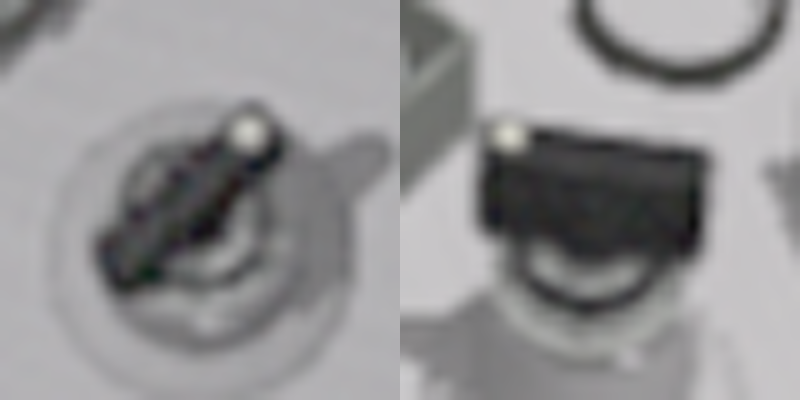

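The bar runs at about -45° with the dot end at (0.564,0.026), and the axis is at about (0.551,0.0385) with the top at z≈0.134. I'll move above it at the same height with tool y perpendicular to the wing.

```bash
cat >> h.py <<'E'
from scipy.spatial.transform import Rotation as Ro
def delta(P,head):  # target TCP pos, heading(deg) of tool y; tool down
    s=r.read_state();R=Ro.from_quat(s['eef_rot']);h=np.radians(head)
    y=np.array([np.cos(h),np.sin(h),0]);z=np.array([0,0,-1.]);T=Ro.from_matrix(np.c_[np.cross(y,z),y,z])
    print("shift cm",np.round(R.inv().apply(np.array(P)-s['ee_pos'])*100,2),"rot",np.round((R.inv()*T).as_rotvec(),3))
def heading(s=None):
    s=s or r.read_state();v=Ro.from_quat(s['eef_rot']).as_matrix()[:,1];return np.degrees(np.arctan2(v[1],v[0]))
E
python3 -c "
from h import *
print(heading());delta([.551,.0385,.20],45)"
```

```text
-63.93928826479147
shift cm [ 51.19 -41.71   2.23] rot [-1.000e-03 -1.000e-03 -1.901e+00]
```

Request:
{"fn": "carry_out", "kwargs": {"steps": [[[51.2, -41.7, 2.2, 0, 0, -1.9], [51.2, -41.7, 2.2, 0, 0, -1.9], [51.2, -41.7, 2.2, 0, 0, -1.9], [51.2, -41.7, 2.2, 0, 0, -1.9], [51.2, -41.7, 2.2, 0, 0, -1.9], [51.2, -41.7, 2.2, 0, 0, -1.9], [51.2, -41.7, 2.2, 0, 0, -1.9], [51.2, -41.7, 2.2, 0, 0, -1.9], [51.2, -41.7, 2.2, 0, 0, -1.9], [51.2, -41.7, 2.2, 0, 0, -1.9], [51.2, -41.7, 2.2, 0, 0, -1.9], [51.2, -41.7, 2.2, 0, 0, -1.9], [51.2, -41.7, 2.2, 0, 0, -1.9], [51.2, -41.7, 2.2, 0, 0, -1.9], [51.2, -41.7, 2.2, 0, 0, -1.9], [51.2, -41.7, 2.2, 0, 0, -1.9], [51.2, -41.7, 2.2, 0, 0, -1.9], [51.2, -41.7, 2.2, 0, 0, -1.9], [51.2, -41.7, 2.2, 0, 0, -1.9], [51.2, -41.7, 2.2, 0, 0, -1.9]]], "hand": -1}}

```text
time: 1.77
ee_pos: [0.5511, 0.0364, 0.2003]
eef_rot: [0.384, 0.923, -0.001, -0.0]
ft_force: [-0.2, -0.5, -0.1]
width: 0.0869
grip_force: 0.0
```

Request:
{"fn": "carry_out", "kwargs": {"steps": [[[0.1, 0.1, 3, 0, 0, 0], [0.1, 0.1, 6, 0, 0, 0], [0.1, 0.1, 8, 0, 0, 0], [0.1, 0.1, 8.7, 0, 0, 0], [0.1, 0.1, 8.7, 0, 0, 0], [0.1, 0.1, 8.7, 0, 0, 0]]]}}

```text
time: 2.27
ee_pos: [0.5517, 0.0387, 0.1145]
eef_rot: [0.384, 0.923, 0.0, 0.0]
ft_force: [0.3, 0.8, 1.1]
width: 0.0872
grip_force: 0.0
```

Run:
```python
from h import *
s=r.read_state();print(s['ee_pos'],heading(),s['joint_positions'],s['torque'],s['ft_force'])
im=[]
for n,(x,y) in(("top",(297,243)),("scene",(335,232))):
    g=r.camera(n)[:,:,::-1].copy();c=cv2.getRectSubPix(g,(60,60),(x,y));c=np.clip(255*(c/255.)**.5,0,255).astype(np.uint8);im.append(cv2.resize(c,(400,400),interpolation=cv2.INTER_CUBIC))
cv2.imwrite("pics/near.png",np.hstack(im))
```

```text
[0.55170845 0.03872012 0.11448737] 44.845027173789305 [ 0.42387333  0.33915828 -0.67921092  1.75645616  0.23398403  1.12734838
  0.45406436] [ 0.00626424 -0.17294247 -0.01126898] [0.26676572 0.80394258 1.08592366]
```

View pics/near.png

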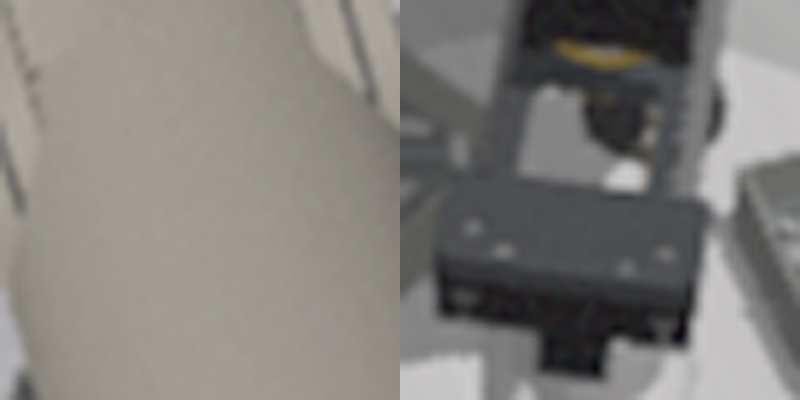

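The arm hides the knob in the top view. The scene view shows the fingers either side of it, heading about 45°. Next I'll close gently.

Request:
{"fn": "carry_out", "kwargs": {"steps": [[[0, 0, 0, 0, 0, 0], [0, 0, 0, 0, 0, 0], [0, 0, 0, 0, 0, 0], [0, 0, 0, 0, 0, 0], [0, 0, 0, 0, 0, 0], [0, 0, 0, 0, 0, 0], [0, 0, 0, 0, 0, 0], [0, 0, 0, 0, 0, 0], [0, 0, 0, 0, 0, 0], [0, 0, 0, 0, 0, 0], [0, 0, 0, 0, 0, 0], [0, 0, 0, 0, 0, 0]]], "hand": 1, "squeeze": 10}}

```text
time: 3.37
ee_pos: [0.5514, 0.0394, 0.1135]
eef_rot: [0.383, 0.924, -0.0, 0.0]
ft_force: [0.3, 0.8, -0.1]
width: 0.015
grip_force: 0.0
```

```bash
cat > st.py <<'E'
from h import *
s=r.read_state();print(s['time'],s['ee_pos'].round(4),"head",round(heading(),2),"f",s['ft_force'].round(2),"T",s['torque'].round(3),"w",s['width'],s['grip_force'],"q7",s['joint_positions'][6])
E
python3 st.py
```

```text
3.3667 [0.5514 0.0394 0.1135] head 44.92 f [ 0.34  0.76 -0.12] T [ 0.046 -0.114  0.031] w 0.014966392946416907 0.0 q7 0.45359610484818325
```

Request:
{"fn": "carry_out", "kwargs": {"steps": [[[0, 0, 0, 0, 0, 0], [0, 0, 0, 0, 0, 0], [0, 0, 0, 0, 0, 0], [0, 0, 0, 0, 0, 0], [0, 0, 0, 0, 0, 0]]], "squeeze": 30}}

```text
time: 3.78
ee_pos: [0.5515, 0.0395, 0.1136]
eef_rot: [0.383, 0.924, 0.0, 0.0]
ft_force: [1.0, 0.3, -1.5]
width: 0.0117
grip_force: 30.0
```

```bash
python3 st.py
```

```text
3.7833 [0.5515 0.0395 0.1136] head 44.92 f [ 0.98  0.28 -1.52] T [ 0.232 -0.414  0.021] w 0.011695924893670308 29.999614795669913 q7 0.4536125413608195
```

Gripped on the 12 mm bar with almost no side force. First I'll turn 0.7 rad clockwise, which is less than the minimum distance to bottoming.

Request:
{"fn": "carry_out", "kwargs": {"steps": [[[0, 0, 0, 0, 0, 0.05], [0, 0, 0, 0, 0, 0.1], [0, 0, 0, 0, 0, 0.15], [0, 0, 0, 0, 0, 0.2], [0, 0, 0, 0, 0, 0.25], [0, 0, 0, 0, 0, 0.3], [0, 0, 0, 0, 0, 0.35], [0, 0, 0, 0, 0, 0.4], [0, 0, 0, 0, 0, 0.45], [0, 0, 0, 0, 0, 0.5], [0, 0, 0, 0, 0, 0.55], [0, 0, 0, 0, 0, 0.6], [0, 0, 0, 0, 0, 0.65], [0, 0, 0, 0, 0, 0.7], [0, 0, 0, 0, 0, 0.7], [0, 0, 0, 0, 0, 0.7]]]}}

```text
time: 5.12
ee_pos: [0.552, 0.0398, 0.1136]
eef_rot: [0.677, 0.736, 0.001, 0.0]
ft_force: [5.1, 2.3, -3.1]
width: 0.0116
grip_force: 30.0
```

```bash
python3 st.py
```

```text
5.1167 [0.552  0.0398 0.1136] head 4.8 f [ 5.14  2.31 -3.12] T [ 0.374 -1.162 -0.051] w 0.011643304963510829 29.999338556081057 q7 -0.21411824478730737
```

Request:
{"fn": "carry_out", "kwargs": {"steps": [[[0, 0.05, 0, 0, 0, 0.03], [0, 0.05, 0, 0, 0, 0.06], [0, 0.05, 0, 0, 0, 0.09], [0, 0.05, 0, 0, 0, 0.12], [0, 0.05, 0, 0, 0, 0.15], [0, 0.05, 0, 0, 0, 0.18]]], "squeeze": 25}}

```text
time: 5.62
ee_pos: [0.5522, 0.0398, 0.1136]
eef_rot: [0.741, 0.672, 0.0, 0.0]
ft_force: [3.8, 2.0, -2.8]
width: 0.0118
grip_force: 25.0
```

```bash
python3 st.py
```

```text
5.6167 [0.5522 0.0398 0.1136] head -5.56 f [ 3.79  2.04 -2.81] T [ 0.294 -0.798  0.02 ] w 0.01179724973687067 24.99888317193836 q7 -0.3877306804487595
```

Request:
{"fn": "carry_out", "kwargs": {"steps": [[[0.02, 0.05, 0, 0, 0, 0.03], [0.02, 0.05, 0, 0, 0, 0.06], [0.02, 0.05, 0, 0, 0, 0.09], [0.02, 0.05, 0, 0, 0, 0.12], [0.02, 0.05, 0, 0, 0, 0.15], [0.02, 0.05, 0, 0, 0, 0.15]]]}}

```text
time: 6.12
ee_pos: [0.5524, 0.0398, 0.1135]
eef_rot: [0.789, 0.615, 0.0, 0.0]
ft_force: [2.4, 1.3, -1.0]
width: 0.0116
grip_force: 25.0
```

```bash
python3 st.py
```

```text
6.1167 [0.5524 0.0398 0.1135] head -14.16 f [ 2.36  1.27 -1.  ] T [ 0.142 -0.341 -0.065] w 0.011609785436134126 24.999914998188615 q7 -0.5319778322520239
```

Request:
{"fn": "carry_out", "kwargs": {"steps": [[[0, 0.03, 0, 0, 0, 0.03], [0, 0.03, 0, 0, 0, 0.06], [0, 0.03, 0, 0, 0, 0.09], [0, 0.03, 0, 0, 0, 0.12], [0, 0.03, 0, 0, 0, 0.15], [0, 0.03, 0, 0, 0, 0.15]]]}}

```text
time: 6.62
ee_pos: [0.5526, 0.0398, 0.1136]
eef_rot: [0.832, 0.554, -0.0, -0.0]
ft_force: [0.2, 0.9, -0.9]
width: 0.0119
grip_force: 25.0
```

```bash
python3 st.py
```

```text
6.6167 [0.5526 0.0398 0.1136] head -22.71 f [ 0.18  0.94 -0.93] T [ 0.244 -0.115 -0.058] w 0.011860737820741206 24.999885773286223 q7 -0.6750296342102969
```

Request:
{"fn": "carry_out", "kwargs": {"steps": [[[0, 0, 0, 0, 0, 0], [0, 0, 0, 0, 0, 0]]]}}

```text
time: 6.78
ee_pos: [0.5526, 0.0397, 0.1136]
eef_rot: [0.832, 0.555, -0.0, -0.0]
ft_force: [-0.2, 1.5, -0.8]
width: 0.0121
grip_force: 25.0
```

```bash
python3 st.py
```

```text
6.7833 [0.5526 0.0397 0.1136] head -22.6 f [-0.2   1.45 -0.85] T [ 0.365  0.003 -0.065] w 0.012082860794480418 25.000032791867852 q7 -0.6732213490249576
```

Request:
{"fn": "carry_out", "kwargs": {"steps": [[[0, 0, 0, 0, 0, 0.03], [0, 0, 0, 0, 0, 0.06], [0, 0, 0, 0, 0, 0.09], [0, 0, 0, 0, 0, 0.12], [0, 0, 0, 0, 0, 0.15], [0, 0, 0, 0, 0, 0.15], [0, 0, 0, 0, 0, 0.15]]]}}

```text
time: 7.37
ee_pos: [0.5527, 0.0397, 0.1135]
eef_rot: [0.871, 0.491, 0.0, -0.0]
ft_force: [1.0, 1.4, -0.8]
width: 0.0116
grip_force: 25.0
```

```bash
python3 st.py
```

```text
7.3667 [0.5527 0.0397 0.1135] head -31.19 f [ 0.98  1.37 -0.81] T [ 0.35  -0.228 -0.097] w 0.011594170569312163 25.00004878733307 q7 -0.8172596018213654
```

Request:
{"fn": "carry_out", "kwargs": {"steps": [[[0, 0, 0, 0, 0, 0.03], [0, 0, 0, 0, 0, 0.06], [0, 0, 0, 0, 0, 0.09], [0, 0, 0, 0, 0, 0.12], [0, 0, 0, 0, 0, 0.15], [0, 0, 0, 0, 0, 0.15], [0, 0, 0, 0, 0, 0.15]]]}}

```text
time: 7.95
ee_pos: [0.5528, 0.0396, 0.1136]
eef_rot: [0.905, 0.424, 0.0, 0.0]
ft_force: [1.7, 1.8, -1.9]
width: 0.0119
grip_force: 25.0
```

```bash
python3 st.py
```

```text
7.95 [0.5528 0.0396 0.1136] head -39.77 f [ 1.67  1.84 -1.92] T [ 0.323 -0.43  -0.043] w 0.011885284019593153 24.99992990400642 q7 -0.9611719272523543
```

Request:
{"fn": "carry_out", "kwargs": {"steps": [[[0.03, 0, 0, 0, 0, 0.03], [0.03, 0, 0, 0, 0, 0.06], [0.03, 0, 0, 0, 0, 0.09], [0.03, 0, 0, 0, 0, 0.12], [0.03, 0, 0, 0, 0, 0.15], [0.03, 0, 0, 0, 0, 0.15], [0.03, 0, 0, 0, 0, 0.15]]]}}

```text
time: 8.53
ee_pos: [0.5529, 0.0395, 0.1136]
eef_rot: [0.935, 0.355, -0.0, 0.0]
ft_force: [1.4, 0.9, -0.9]
width: 0.0117
grip_force: 25.0
```

```bash
python3 st.py
```

```text
8.5333 [0.5529 0.0395 0.1136] head -48.38 f [ 1.44  0.88 -0.87] T [-0.032 -0.285 -0.022] w 0.011674774334203419 24.999887407757342 q7 -1.10598089792212
```

Request:
{"fn": "carry_out", "kwargs": {"steps": [[[0, 0, 0, 0, 0, 0.03], [0, 0, 0, 0, 0, 0.06], [0, 0, 0, 0, 0, 0.09], [0, 0, 0, 0, 0, 0.12], [0, 0, 0, 0, 0, 0.15], [0, 0, 0, 0, 0, 0.15], [0, 0, 0, 0, 0, 0.15]]]}}

```text
time: 9.12
ee_pos: [0.553, 0.0394, 0.1136]
eef_rot: [0.959, 0.284, 0.0, 0.0]
ft_force: [1.8, -1.4, -1.7]
width: 0.0119
grip_force: 25.0
```

```bash
python3 st.py
```

```text
9.1167 [0.553  0.0394 0.1136] head -56.97 f [ 1.83 -1.36 -1.74] T [-0.305 -0.44  -0.065] w 0.011868382194731568 24.99969135504216 q7 -1.2504110290660928
```

Request:
{"fn": "carry_out", "kwargs": {"steps": [[[0, 0.02, 0, 0, 0, 0.03], [0, 0.02, 0, 0, 0, 0.06], [0, 0.02, 0, 0, 0, 0.09], [0, 0.02, 0, 0, 0, 0.12], [0, 0.02, 0, 0, 0, 0.15], [0, 0.02, 0, 0, 0, 0.15], [0, 0.02, 0, 0, 0, 0.15]]]}}

```text
time: 9.7
ee_pos: [0.5531, 0.0393, 0.1135]
eef_rot: [0.977, 0.212, 0.0, 0.0]
ft_force: [2.1, -1.8, -1.3]
width: 0.0119
grip_force: 25.0
```

```bash
python3 st.py
```

```text
9.7 [0.5531 0.0393 0.1135] head -65.56 f [ 2.14 -1.84 -1.33] T [-0.462 -0.499 -0.082] w 0.011948967251357388 24.999797833152115 q7 -1.3947315177971533
```

Total is 1.93 rad, with no contact yet.

Request:
{"fn": "carry_out", "kwargs": {"steps": [[[0, 0.03, 0, 0, 0, 0.03], [0, 0.03, 0, 0, 0, 0.06], [0, 0.03, 0, 0, 0, 0.09], [0, 0.03, 0, 0, 0, 0.12], [0, 0.03, 0, 0, 0, 0.15], [0, 0.03, 0, 0, 0, 0.15], [0, 0.03, 0, 0, 0, 0.15]]]}}

```text
time: 10.28
ee_pos: [0.5532, 0.0392, 0.1136]
eef_rot: [0.99, 0.138, 0.0, 0.0]
ft_force: [2.6, -1.8, -2.0]
width: 0.0115
grip_force: 25.0
```

```bash
python3 st.py
```

```text
10.2833 [0.5532 0.0392 0.1136] head -74.12 f [ 2.58 -1.83 -1.98] T [-0.42  -0.635  0.44 ] w 0.011511713899165237 25.000129197724164 q7 -1.5386995611178769
```

Torque jumped by about 0.49 N·m over the free-running level, so it's bottomed and within the finger-tight range. I'll hold to confirm.

Request:
{"fn": "carry_out", "kwargs": {"steps": [[[0, 0, 0, 0, 0, 0], [0, 0, 0, 0, 0, 0], [0, 0, 0, 0, 0, 0]]]}}

```text
time: 10.53
ee_pos: [0.5532, 0.0392, 0.1136]
eef_rot: [0.991, 0.137, 0.0, 0.0]
ft_force: [3.0, -2.5, -2.0]
width: 0.0119
grip_force: 25.0
```

```bash
python3 st.py
```

```text
10.5333 [0.5532 0.0392 0.1136] head -74.22 f [ 2.96 -2.45 -1.96] T [-0.489 -0.75   0.446] w 0.011948412227259727 24.99995986931026 q7 -1.540166208394227
```

Request:
{"fn": "carry_out", "kwargs": {"steps": [[[0, 0, 0, 0, 0, -0.02], [0, 0, 0, 0, 0, -0.03], [0, 0, 0, 0, 0, -0.03], [0, 0, 0, 0, 0, -0.03]]]}}

```text
time: 10.87
ee_pos: [0.5531, 0.0392, 0.1135]
eef_rot: [0.988, 0.152, 0.0, 0.0]
ft_force: [2.3, -2.9, -2.4]
width: 0.0118
grip_force: 25.0
```

```bash
python3 st.py
```

```text
10.8667 [0.5531 0.0392 0.1135] head -72.54 f [ 2.25 -2.89 -2.39] T [-0.579 -0.815  0.289] w 0.011827342955421465 24.999713888391852 q7 -1.5118478005528984
```

Request:
{"fn": "carry_out", "kwargs": {"steps": [[[0, 0, 0, 0, 0, -0.02], [0, 0, 0, 0, 0, -0.03], [0, 0, 0, 0, 0, -0.03], [0, 0, 0, 0, 0, -0.03]]]}}

```text
time: 11.2
ee_pos: [0.5531, 0.0392, 0.1136]
eef_rot: [0.986, 0.167, 0.0, 0.0]
ft_force: [3.4, -2.5, -1.7]
width: 0.0116
grip_force: 25.0
```

```bash
python3 st.py
```

```text
11.2 [0.5531 0.0392 0.1136] head -70.82 f [ 3.41 -2.53 -1.72] T [-0.69  -0.81   0.172] w 0.011640467637640277 24.999641231261194 q7 -1.4829826818142398
```

Request:
{"fn": "carry_out", "kwargs": {"steps": [[[0, 0, 0, 0, 0, -0.02], [0, 0, 0, 0, 0, -0.03], [0, 0, 0, 0, 0, -0.03], [0, 0, 0, 0, 0, -0.03]]]}}

```text
time: 11.53
ee_pos: [0.5531, 0.0393, 0.1136]
eef_rot: [0.983, 0.181, 0.0, 0.0]
ft_force: [3.2, -4.1, -2.3]
width: 0.0118
grip_force: 25.0
```

```bash
python3 st.py
```

```text
11.5333 [0.5531 0.0393 0.1136] head -69.1 f [ 3.22 -4.15 -2.25] T [-0.739 -0.731  0.08 ] w 0.01177500693618359 24.999662479385734 q7 -1.4540509128734211
```

Request:
{"fn": "carry_out", "kwargs": {"steps": [[[0, 0, 0, 0, 0, -0.02], [0, 0, 0, 0, 0, -0.05], [0, 0, 0, 0, 0, -0.05], [0, 0, 0, 0, 0, -0.05]]]}}

```text
time: 11.87
ee_pos: [0.553, 0.0393, 0.1135]
eef_rot: [0.979, 0.206, -0.0, 0.0]
ft_force: [2.5, -3.6, -1.2]
width: 0.0118
grip_force: 25.0
```

```bash
python3 st.py
```

```text
11.8667 [0.553  0.0393 0.1135] head -66.25 f [ 2.48 -3.57 -1.24] T [-0.776 -0.66   0.053] w 0.011825853892568758 24.999637075234205 q7 -1.4060459587024683
```

It met the washer at a heading of about -69°. The quarter turn back means a heading of about 21°, so another 1.53 rad counter-clockwise.

Request:
{"fn": "carry_out", "kwargs": {"steps": [[[0, 0, 0, 0, 0, -0.08], [0, 0, 0, 0, 0, -0.16], [0, 0, 0, 0, 0, -0.24], [0, 0, 0, 0, 0, -0.32], [0, 0, 0, 0, 0, -0.4], [0, 0, 0, 0, 0, -0.48], [0, 0, 0, 0, 0, -0.56], [0, 0, 0, 0, 0, -0.64], [0, 0, 0, 0, 0, -0.72], [0, 0, 0, 0, 0, -0.8], [0, 0, 0, 0, 0, -0.88], [0, 0, 0, 0, 0, -0.96], [0, 0, 0, 0, 0, -1.04], [0, 0, 0, 0, 0, -1.12], [0, 0, 0, 0, 0, -1.2], [0, 0, 0, 0, 0, -1.28], [0, 0, 0, 0, 0, -1.36], [0, 0, 0, 0, 0, -1.44], [0, 0, 0, 0, 0, -1.53], [0, 0, 0, 0, 0, -1.53]]]}}

```text
time: 13.53
ee_pos: [0.5519, 0.0398, 0.1135]
eef_rot: [0.562, 0.827, -0.001, -0.001]
ft_force: [-5.2, -1.9, 5.2]
width: 0.0117
grip_force: 25.0
```

Request:
{"fn": "carry_out", "kwargs": {"steps": [[[0, 0, 0, 0, 0, 0], [0, 0, 0, 0, 0, 0], [0, 0, 0, 0, 0, 0]]]}}

```text
time: 13.78
ee_pos: [0.5519, 0.0398, 0.1135]
eef_rot: [0.565, 0.825, -0.001, -0.001]
ft_force: [-5.1, -1.9, 5.3]
width: 0.0118
grip_force: 25.0
```

```bash
python3 st.py
```

```text
13.7833 [0.5519 0.0398 0.1135] head 21.26 f [-5.06 -1.92  5.3 ] T [-0.375  1.118  0.025] w 0.011812649875371319 25.00081932870671 q7 0.05956214116995853
```

Heading is 21.3°. Now I'll release and withdraw upward.

Request:
{"fn": "carry_out", "kwargs": {"steps": [[[0, 0, 0, 0, 0, 0], [0, 0, 0, 0, 0, 0], [0, 0, 0, 0, 0, 0], [0, 0, 0, 0, 0, 0], [0, 0, 0, 0, 0, 0], [0, 0, 0, 0, 0, 0], [0, 0, 0, 0, 0, 0], [0, 0, 0, 0, 0, 0], [0, 0, 0, 0, 0, 0], [0, 0, 0, 0, 0, 0], [0, 0, 0, 0, 0, 0], [0, 0, 0, 0, 0, 0]]], "hand": -1}}

```text
time: 14.78
ee_pos: [0.5531, 0.0394, 0.1135]
eef_rot: [0.563, 0.826, -0.0, 0.0]
ft_force: [-0.2, -0.3, 0.3]
width: 0.0828
grip_force: 0.0
```

Request:
{"fn": "carry_out", "kwargs": {"steps": [[[0, 0, -2, 0, 0, 0], [0, 0, -4, 0, 0, 0], [0, 0, -7, 0, 0, 0], [0, 0, -10, 0, 0, 0], [-10, -10, -10, 0, 0, 0], [-15, -15, -10, 0, 0, 0], [-15, -15, -10, 0, 0, 0], [-15, -15, -10, 0, 0, 0], [-15, -15, -10, 0, 0, 0], [-15, -15, -10, 0, 0, 0], [-15, -15, -10, 0, 0, 0], [-15, -15, -10, 0, 0, 0]]]}}

```text
time: 15.78
ee_pos: [0.4684, -0.1548, 0.2137]
eef_rot: [0.564, 0.826, 0.0, 0.0]
ft_force: [0.6, 0.2, -0.0]
width: 0.0875
grip_force: 0.0
```

```bash
python3 st.py
python3 - <<'E'
from h import *
im=[]
for n,(x,y) in(("top",(297,243)),("scene",(335,238))):
    g=r.camera(n)[:,:,::-1].copy()
    for w in(150,40):
        c=cv2.getRectSubPix(g,(w,w),(x,y));c=np.clip(255*(c/255.)**.5,0,255).astype(np.uint8);im.append(cv2.resize(c,(300,300),interpolation=cv2.INTER_CUBIC))
cv2.imwrite("pics/end.png",np.vstack([np.hstack(im[:2]),np.hstack(im[2:])]))
E
```

```text
15.7833 [ 0.4684 -0.1548  0.2137] head 21.4 f [ 0.6   0.21 -0.01] T [ 0.052 -0.139  0.01 ] w 0.08752535582429291 0.0 q7 0.571867464301956
```

View pics/end.png

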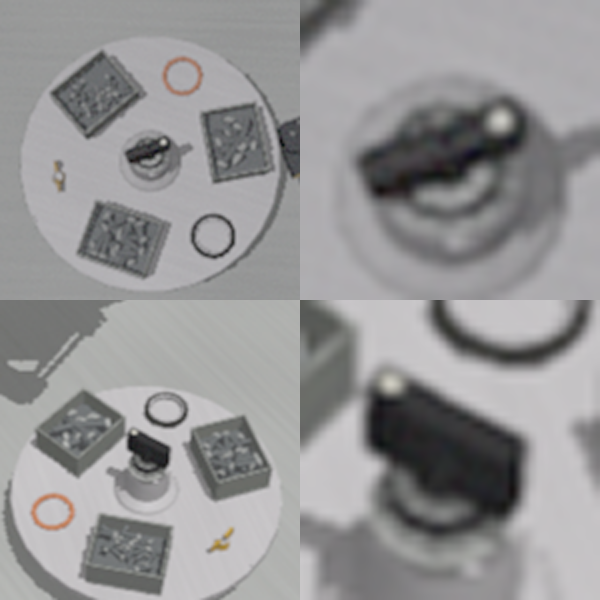

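The wing now stands at about -69°, which matches the gripper's final heading. The bins, gasket, ring and wing nut are where they were, so I'm handing it in.

```bash
python3 -c "
from bench import r
print(r.close_job())"
```

```text
the job is handed in; nothing more can be done
None
```

The knob was bottomed at about 0.45 N·m, backed off a quarter turn and released, with the platter and its parts unmoved in the final pictures; the job is handed in, and no verdict came back.

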